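# Erect the terrace caddy and pack it

### The job

Fold up the three hinged walls of the caddy until they stand upright, then lock each side wall by lifting its hook catch over the bump, sliding it fully outward and letting it drop over the wall. Then put every tin, box and jar that is on the table into the caddy, each down on its floor, and leave the glass and the spectacles where they are.

Things in the scene. Friction and masses are not known exactly. Their poses are not given: they have to be found in the camera images.
- caddy: fold-flat caddy, fixed: dark wood floor 152 x 184 mm, 6 mm thick, and a fixed back wall (50 high, 6 thick, 144 mm long, inner face x = +75 mm) on the side away from the robot. Origin: centre of the floor's underside, on the table; x to the back wall, y to the left wall, z up. Walls raised, the inside is x -75 to +75, y -92 to +92 mm, walls 57 mm high; catch knobs reach 86 mm
- left_wall (a joint): Left side wall: pink panel 156 mm along caddy x, 50 mm from foot to free edge, 5 mm thick; hinge line along caddy x at caddy y = +96, z = 5 mm. 0 rad: flat outward on the table; 1.571: upright (hard stop; inner face |y| = 92, outer 97 mm, top z = 57 mm). Starts at 0.45 to 0.8: a fingertip fits under its free edge from outside. Stiff hinge, stays where left; 1 to 2 N at the edge moves it
- left_wall_edge (a point): middle of the free edge of the left side wall (middle of its thickness), 52 mm from the hinge line; 27 to 42 mm above the table at the start; moves with the wall
- left_slide (a joint): travel (m) of the left hook catch along the top of the back wall: about 0 as found (unlocked), growing outward (to caddy +y) to 0.028 (hard stop, locked). Unless the catch is lifted, a bump on the wall's top blocks it between 0.003 and 0.025, both ways
- left_lift (a joint): lift (m) of the left hook catch: 0 dropped, 0.022 upper stop; falls by its weight (0.07 kg) when let go. Lift it over 7 mm to pass the bump and over 13 mm for the hanging lip on its outer end to pass over the raised side wall's top. Dropped at full travel, the lip hangs outside that wall and keeps it up; a wall left lying is not caught
- left_knob (a point): middle of the left catch's black knob, 12 (caddy x) x 14 (y) x 21 mm high, 75.5 mm above the table when dropped; moves with slide and lift. Under the knob lie the catch's brass bar (10 mm wide, 7 thick, reaching outward to 42 mm from the knob's centre) and the 6 mm thick back wall: fingers closing along caddy x can straddle them
- right_wall (a joint): Right side wall: pink panel 156 mm along caddy x, 50 mm from foot to free edge, 5 mm thick; hinge line along caddy x at caddy y = -96, z = 5 mm. 0 rad: flat outward on the table; 1.571: upright (hard stop; inner face |y| = 92, outer 97 mm, top z = 57 mm). Starts at 0.45 to 0.8: a fingertip fits under its free edge from outside. Stiff hinge, stays where left; 1 to 2 N at the edge moves it
- right_wall_edge (a point): middle of the free edge of the right side wall (middle of its thickness), 52 mm from the hinge line; 27 to 42 mm above the table at the start; moves with the wall
- right_slide (a joint): travel (m) of the right hook catch along the top of the back wall: about 0 as found (unlocked), growing outward (to caddy -y) to 0.028 (hard stop, locked). Unless the catch is lifted, a bump on the wall's top blocks it between 0.003 and 0.025, both ways
- right_lift (a joint): lift (m) of the right hook catch: 0 dropped, 0.022 upper stop; falls by its weight (0.07 kg) when let go. Lift it over 7 mm to pass the bump and over 13 mm for the hanging lip on its outer end to pass over the raised side wall's top. Dropped at full travel, the lip hangs outside that wall and keeps it up; a wall left lying is not caught
- right_knob (a point): middle of the right catch's black knob, 12 (caddy x) x 14 (y) x 21 mm high, 75.5 mm above the table when dropped; moves with slide and lift. Under the knob lie the catch's brass bar (10 mm wide, 7 thick, reaching outward to 42 mm from the knob's centre) and the 6 mm thick back wall: fingers closing along caddy x can straddle them
- front_wall (a joint): front wall of the caddy (robot's side): a pink panel like the side walls, 182 mm along the caddy's y, 50 mm from foot to free edge, 5 mm thick; hinge line parallel to the caddy's y at caddy x = -79 mm, z = 5 mm; 0 flat outward, 1.571 upright (hard stop); starts part raised at 0.45 to 0.8 rad, stiff hinge, stays where it is left
- front_wall_edge (a point): middle of the free edge of the front wall (middle of its thickness), 52 mm from the hinge line
- domino_tin: blue closed rectangular tin with a silver band, 58 (x) x 38 (y) x 50 mm high, 0.13 to 0.25 kg; origin at the centre of its underside; may be absent
- card_box: pale wooden closed card box with a dark band, 60 (x) x 40 (y) x 48 mm high, about 0.14 kg; origin at the centre of its underside; may be absent
- candle_jar: amber round candle jar with a brass lid, 46 mm diameter, 52 mm high, about 0.2 kg; origin at the centre of its underside; may be absent
- tea_tin: green round tin with a silver lid, 44 mm diameter, 54 mm high, about 0.12 kg; origin at the centre of its underside; may be absent
- glass: tall clear drinking glass, 64 mm diameter at the rim, 130 mm high, far left on the table; origin at the centre of its underside; a bystander
- spectacles: black-rimmed spectacles, 115 mm wide (along y), standing 36 mm high on their open side arms on the magazine far right; origin under the bridge; a bystander
- magazine: open magazine 210 x 280 x 4 mm with a rolled magazine (48 mm thick) on it, fixed to the table far right; origin at the centre of its underside; a bystander

How it is judged:
By the outcome, as a careful person would: the job done as asked, in the order asked, and still so for the second after the job is handed in, with the robot touching nothing.
Of domino_tin, card_box, candle_jar, tea_tin only 2 to 4 are there at a start; the rules pass over those that are not, and their reading is None.
At some moment in a run one of domino_tin, card_box, candle_jar, tea_tin may be knocked a few centimetres aside while the robot is not near it.
Once in a run the grip may slacken for a moment while it holds something.
It also fails if it takes over 210 s, if anything falls off the work surface, if the arm or the gripper's body presses on something with over 40 N, if the wrist force passes 120 N, or if a joint passes its speed limit or range.

### The arm

A 7-joint arm with a two-finger parallel gripper is mounted at the origin on the work surface. World frame = base frame: x ahead of the robot, y to its left, z up, the work surface at z = 0. Lengths are in m, angles in rad, forces in N, time in s.
With the tool pointing down it reaches from about 0.4 to 0.85 m from the base axis. Payload 10.4 kg.
Tool frame: the origin (TCP) lies on the centre line of the jaws, within the pads' length; the fingertips stand 22 mm ahead of it and the grasp point (between the pads) lies 3 mm ahead of it; z points along the fingers, y is the line along which they close (so a half turn about z gives the same grasp; the last joint's range is limited). The gripper opens to 87 mm and grips with 3 to 60 N. Pads are 19 mm wide; open, the fingers measure 117 mm over their backs; the gripper's body (75 mm by 190 mm) begins 51 mm behind the grasp point.
Start: joints at [1.144, 0.332, -0.065, 1.46, 0.022, 1.35, -0.088], TCP at [0.246, -0.575, 0.245] pointing down, gripper open.
Joint ranges: [-2.6, 2.6], [-0.5, 2.12], [-1.47, 1.34], [0.16, 2.42], [-1.27, 4.41], [0.06, 2.06], [-2.6, 2.6]. Speed limits (rad/s): [2.22, 2.22, 2.79, 2.79, 3.14, 3.14, 3.14].

### API

Orientations are given as a unit quaternion [x, y, z, w].
In Python, from bench import r gives the robot as it stands.
- The arm moves only by the tool jog_arm, called after ">>>" as name(argument=value, ...), one argument or row to a line, values as JSON. Schema: {"type":"object","properties":{"moves":{"type":"array","items":{"type":"number"},"minItems":5,"maxItems":60},"squeeze":{"type":"number"},"only":{"type":"string"},"quiet":{"type":"boolean"},"lines":{"type":"string"}},"required":["moves"],"additionalProperties":false}. moves is one flat list of numbers that holds 1 to 12 rows one after another, with no inner brackets; each row has 5 numbers: dx, dy, dz in m, then a turn about the tool's z in rad, then the finger opening in m; each row is the pose to reach, as a shift and turn from the pose commanded when the call began, along the tool's axes at that moment; what a row does not reach only later rows make up. A row lasts 1/10 s, in which the tool goes at most 0.05 m and 0.15 rad, less where a joint would pass 70% of its speed; a pose out of reach is approached as far as the arm can. The fingers move at their own pace and stop on an object; squeeze is the grip in N (left out, the last holds). Time passes only in rows, so rows that do not move let the fingers close. The tool returns the time, the measured TCP pose, the force, the opening and the grip force at its end. only (a regular expression) keeps the lines of the reply that match it, lines (a string "A,B") keeps lines A to B, and quiet returns only ok. Input that does not fit is refused with a message, and nothing moves.
- r.read_state(): the state, without advancing time (a new reading comes with each control period).
- r.camera(name): name is "scene" or "top" or "wrist"; returns a dict with "img" (420x560x3 uint8, red, green, blue), "fx", "fy", "cx", "cy" (pixels), "pose" (4x4, takes a point from camera to world coordinates). Camera axes: x right, y down, z forward; pixel columns grow to the right and rows downward; lengths in m; the calibration is good to about 2 mm. A picture is of the moment at which its call begins. There is no depth.
- r.close_job(): hands the job in; it is judged then, once.
The state is a dict: "time": time; "joint_positions": joint angles; "joint_vel": joint speeds; "joint_torque": joint torques, N m; "ee_pos": TCP position; "eef_rot": TCP orientation; "ft_force": force on the tool from outside, world axes, zero at the start; "torque": the same for the moment, N m; "width": finger opening in m; "grip_force": force on a finger pad.
Only numpy, scipy, OpenCV 4.12 (cv2) and the standard library are available. Lean on these libraries where they do the work, as an engineer would, in place of code of your own. Each camera call takes 0.05 s, during which the arm holds its last target. There are 200 camera calls.

## Working session

There is one attempt and no reset: what is moved stays moved. The work goes in short steps, Python scripts to look and compute and a tool call to move; the robot and the scene stay as the last step left them, time stands still between calls to the robot, and variables do not carry over. Pictures are saved under pics/ and viewed, at most 14 in all, crops included, and the job is handed in when it is done.

```bash
ls; mkdir -p pics
```

Run:
```python
from bench import r
import cv2
for n in ("top","scene"):
    c=r.camera(n); cv2.imwrite(f"pics/{n}0.png",c["img"][:,:,::-1]); print(n,c["fx"],c["fy"],c["cx"],c["cy"],c["pose"].round(4).tolist() if hasattr(c["pose"],"round") else c["pose"])
s=r.read_state(); print({k:s[k] for k in("time","ee_pos","eef_rot","width")})
```

```text
bench.py
pics
top 514.8283962976484 514.8283962976484 287.22490925586095 207.74091244831703 [[-0.026, -0.9949, 0.0974, 0.4151], [-0.9996, 0.0266, 0.0048, -0.0055], [-0.0073, -0.0973, -0.9952, 1.5058], [0.0, 0.0, 0.0, 1.0]]
scene 523.6095871047479 523.6095871047479 281.3095094409168 204.56736417139592 [[-0.3928, 0.6389, -0.6614, 1.4822], [0.9196, 0.272, -0.2835, 0.4159], [-0.0012, -0.7196, -0.6944, 1.0499], [0.0, 0.0, 0.0, 1.0]]
{'time': 0.1, 'ee_pos': array([ 0.2454706 , -0.57443863,  0.24383693]), 'eef_rot': array([ 9.79682651e-01,  2.00552985e-01, -1.53492749e-04, -6.15653149e-04]), 'width': 0.08711791346582506}
```

View pics/top0.png

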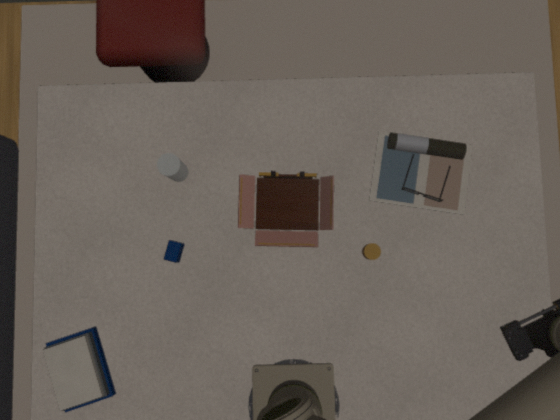

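View pics/scene0.png

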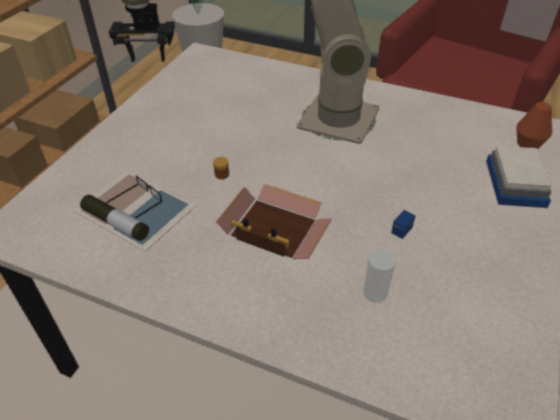

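The top view shows the caddy at about (287,205), a blue tin at (174,251) and an amber jar at (372,251). The glass is at (172,167) and the spectacles are on the magazine. Next I'll measure finer from an enlarged crop.

Create h.py:
```python
from bench import r
import numpy as np, cv2
from scipy.spatial.transform import Rotation as R
def w(c,u,v,z):
    P=np.array(c["pose"]); d=P[:3,:3]@np.array([(u-c["cx"])/c["fx"],(v-c["cy"])/c["fy"],1]); return P[:3,3]+d*(z-P[2,3])/d[2]
def px(c,p):
    P=np.array(c["pose"]); q=P[:3,:3].T@(np.array(p)-P[:3,3]); return np.array([c["fx"]*q[0]/q[2]+c["cx"],c["fy"]*q[1]/q[2]+c["cy"]])
def tool(d):  # world shift -> tool axes at present
    s=r.read_state(); return R.from_quat(s["eef_rot"]).inv().apply(d)
```

Run:
```python
from h import *
c=r.camera("top"); im=c["img"]; cv2.imwrite("pics/crop0.png",cv2.resize(im[165:260,225:350,::-1],None,fx=6,fy=6,interpolation=cv2.INTER_CUBIC))
hsv=cv2.cvtColor(im,cv2.COLOR_RGB2HSV)
def comp(m,roi):
    k=np.zeros_like(m);x0,y0,x1,y1=roi;k[y0:y1,x0:x1]=m[y0:y1,x0:x1]
    p=cv2.findNonZero(k); return p
m=((hsv[...,2]<75)&(hsv[...,1]>80)).astype(np.uint8)
for nm,m,roi,z in (("floor",((im[...,0]<80)).astype(np.uint8),(240,180,335,232),.006),("tin",((im[...,2]>im[...,0]*1.5)).astype(np.uint8),(155,232,195,270),.045),("jar",((hsv[...,1]>110)).astype(np.uint8),(355,235,390,270),.04)):
    p=comp(m,roi); rc=cv2.minAreaRect(p); print(nm,len(p),rc,p.mean((0,1)),w(c,*p.mean((0,1)),z))
    print([w(c,*q,z).round(4).tolist() for q in cv2.boxPoints(rc)])
```

```text
floor 3667 ((293.6650695800781, 204.4166259765625), (76.48584747314453, 50.25993728637695), 1.1017061471939087) [292.93646032 204.41587128] [ 0.57130525 -0.01530205  0.006     ]
[[0.5028, 0.0974, 0.006], [0.6508, 0.0916, 0.006], [0.6403, -0.1332, 0.006], [0.4926, -0.1253, 0.006]]
tin 287 ((173.2353057861328, 251.058837890625), (15.037208557128906, 19.402849197387695), 14.03624439239502) [173.29268293 251.12891986] [0.44333134 0.32728974 0.045     ]
[[0.4228, 0.3549, 0.045], [0.4757, 0.3414, 0.045], [0.4643, 0.3, 0.045], [0.4115, 0.3136, 0.045]]
jar 211 ((371.0, 251.0), (14.0, 16.0), 90.0) [371.27488152 251.13744076] [ 0.42874805 -0.23340503  0.04      ]
[[0.4495, -0.2108, 0.04], [0.4483, -0.2561, 0.04], [0.4088, -0.2544, 0.04], [0.41, -0.2092, 0.04]]
```

View pics/crop0.png

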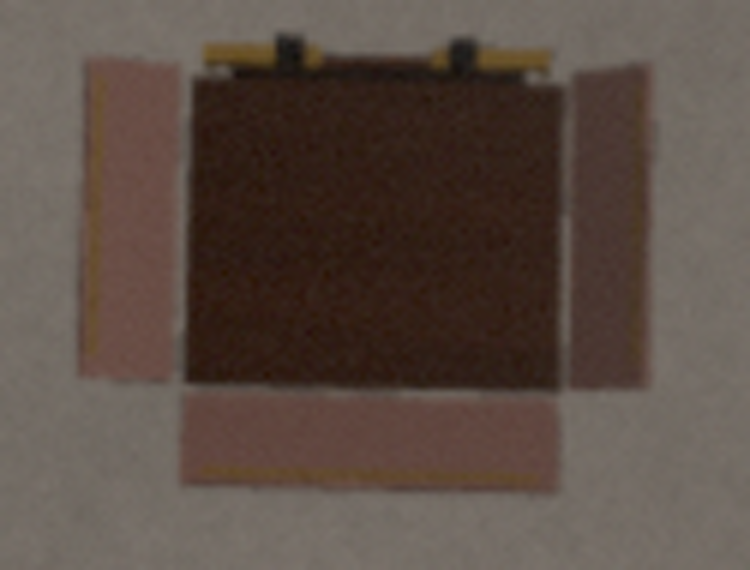

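The crop shows floor front corners at (186,383)/(562,390). The knobs are at about (290,50) and (463,53), and all three walls are part raised. I'll fit the caddy pose from these.

Run:
```python
from h import *
from scipy.optimize import least_squares
c=r.camera("top"); f=lambda u,v:(225+u/6-.4,165+v/6-.4)
pts=[((186,384),(-.076,.092,.006)),((562,391),(-.076,-.092,.006)),((174,378),(-.078,.098,.006)),((570,388),(-.078,-.098,.006)),((181,64),(.078,.098,.006)),((574,72),(.078,-.098,.006)),((184,393),(-.081,.091,.006)),((558,401),(-.081,-.091,.006))]
def cw(p,l):
    C,S=np.cos(p[2]),np.sin(p[2]); return np.array([p[0]+C*l[0]-S*l[1],p[1]+S*l[0]+C*l[1],l[2]])
res=lambda p:np.concatenate([px(c,cw(p,l))-f(*q) for q,l in pts])
o=least_squares(res,[.57,0,0]); p=o.x; print(p,np.round(res(p).reshape(-1,2),2).tolist())
def loc(q,z):
    a=w(c,*f(*q),z)[:2]-p[:2]; C,S=np.cos(p[2]),np.sin(p[2]); return np.round([C*a[0]+S*a[1],-S*a[0]+C*a[1]],4)
for q in ((290,40),(463,43)): print("knob",loc(q,.086))
print("bar ends",loc((204,54),.065),loc((551,58),.065))
# wall angles from edge px
for nm,q,ax,h in (("L",(84,215),1,.096),("R",(651,225),1,-.096),("F",(370,488),0,-.079)):
    P=[]
    for t in np.linspace(.3,.95,60):
        l=loc(q,.005+.052*np.sin(t)); P.append((abs(abs(l[ax])-abs(h)-.052*np.cos(t)),t,l.tolist()))
    print(nm,min(P))
```

```text
[ 0.57702659  0.00157836 -0.04609111] [[-0.53, -0.68], [-0.1, -0.61], [-0.6, 0.96], [0.61, 0.62], [-0.36, 0.41], [0.68, 0.32], [0.1, -0.46], [0.2, -0.56]]
knob [0.0786 0.0406]
knob [ 0.0787 -0.0399]
bar ends [0.0747 0.0818] [ 0.0759 -0.0818]
L (np.float64(2.601300824346675e-05), np.float64(0.5754237288135593), [0.0007, 0.1396])
R (np.float64(4.081144141367815e-05), np.float64(0.8177966101694913), [0.0001, -0.1316])
F (np.float64(8.768470438121068e-05), np.float64(0.39915254237288134), [-0.127, -0.0002])
```

>>> jog_arm(
  moves=[0.04,-0.02,0,-0.1,0,0.08,-0.042,0,-0.2,0,0.12,-0.064,0,-0.3,0,0.16,-0.086,0,-0.4,0,0.2,-0.108,0,-0.5,0,0.24,-0.13,0,-0.6,0,0.28,-0.152,0,-0.7,0,0.32,-0.174,0,-0.8,0,0.36,-0.196,0,-0.9,0,0.4,-0.218,0,-1.0,0,0.44,-0.24,0,-1.1,0,0.459,-0.25,0,-1.121,0],
  squeeze=20,
)

```text
time: 1.4
ee_pos: [0.5713, -0.1599, 0.2445]
eef_rot: [0.72, 0.694, 0.001, -0.0]
ft_force: [-1.2, 0.6, -0.3]
width: 0.0028
grip_force: 0.0
```

Add to h.py:
```python
P0=np.array([.5770,.0016]); YAW=-.0461
CR=np.array([[np.cos(YAW),-np.sin(YAW)],[np.sin(YAW),np.cos(YAW)]])
def st(tgt=None):
    "print TCP in caddy frame; tgt=(x,y,z) caddy -> tool shift"
    s=r.read_state(); p=np.array(s["ee_pos"]); l=CR.T@(p[:2]-P0); m=R.from_quat(s["eef_rot"]).as_matrix()
    print("t",round(s["time"],1),"caddy",l.round(4),"z",p[2].round(4),"theta",np.arctan2(m[1,0],m[0,0]).round(4),"w",round(s["width"],4))
    if tgt is not None:
        d=np.r_[P0+CR@np.array(tgt[:2]),tgt[2]]-p; print("shift",(m.T@d).round(4))
```

```bash
python3 -c "
from h import *
st((0,-.165,.034))"
```

```text
t 1.4 caddy [ 0.0018 -0.1616] z 0.2445 theta 1.5329 w 0.0028
shift [-0.0038 -0.0019  0.2105]
```

>>> jog_arm(
  moves=[-0.004,-0.002,0.05,0,0,-0.004,-0.002,0.1,0,0,-0.004,-0.002,0.15,0,0,-0.004,-0.002,0.19,0,0,-0.004,-0.002,0.21,0,0,-0.004,-0.002,0.21,0,0],
)

```text
time: 2.0
ee_pos: [0.5648, -0.1685, 0.0312]
eef_rot: [0.724, 0.69, -0.002, -0.003]
ft_force: [-0.2, 0.7, 0.7]
width: 0.0003
grip_force: 0.0
```

```bash
python3 -c "
from h import *
st()"
```

```text
t 2.0 caddy [-0.0044 -0.1704] z 0.0312 theta 1.5236 w 0.0003
```

>>> jog_arm(
  moves=[0.015,0.003,0,0,0,0.025,0.003,0,0,0,0.031,0.003,-0.003,0,0,0.037,0.003,-0.008,0,0,0.043,0.003,-0.013,0,0,0.049,0.003,-0.016,0,0,0.055,0.003,-0.018,0,0,0.06,0.003,-0.02,0,0,0.064,0.003,-0.02,0,0,0.066,0.003,-0.02,0,0,0.068,0.003,-0.02,0,0],
)

```text
time: 3.1
ee_pos: [0.5731, -0.1043, 0.0548]
eef_rot: [0.724, 0.69, -0.002, 0.002]
ft_force: [-2.7, -16.4, 5.3]
width: 0.001
grip_force: 8.0
```

```bash
python3 -c "
from h import *
st()"
```

```text
t 3.1 caddy [ 0.001 -0.106] z 0.0548 theta 1.5221 w 0.001
```

>>> jog_arm(
  moves=[-0.02,0,0,0,0,-0.025,0,-0.05,0,0,-0.02,-0.04,-0.08,0,0,0.01,-0.08,-0.08,0,0,0.04,-0.12,-0.08,0,0,0.075,-0.155,-0.06,0,0,0.106,-0.172,-0.03,0,0,0.106,-0.172,0.01,0,0,0.106,-0.172,0.024,0,0,0.106,-0.172,0.024,0,0],
)

```text
time: 4.1
ee_pos: [0.4047, 0.0137, 0.0289]
eef_rot: [0.723, 0.691, -0.001, -0.002]
ft_force: [0.5, 0.9, 1.5]
width: 0.0003
grip_force: 0.0
```

```bash
python3 -c "
from h import *
st()"
```

```text
t 4.1 caddy [-0.1727  0.0042] z 0.0289 theta 1.5258 w 0.0003
```

>>> jog_arm(
  moves=[0,0.015,0,0,0,0,0.026,0,0,0,0,0.029,-0.004,0,0,0,0.033,-0.01,0,0,0,0.037,-0.016,0,0,0,0.042,-0.021,0,0,0,0.048,-0.026,0,0,0,0.056,-0.03,0,0,0,0.065,-0.033,0,0,0,0.073,-0.034,0,0,0,0.079,-0.034,0,0,0,0.081,-0.034,0,0],
)

```text
time: 5.3
ee_pos: [0.4859, 0.0095, 0.064]
eef_rot: [0.723, 0.691, -0.002, -0.002]
ft_force: [-15.1, 1.3, 12.2]
width: 0.0004
grip_force: 7.8
```

```bash
python3 -c "
from h import *
st()"
```

```text
t 5.3 caddy [-0.0913  0.0037] z 0.064 theta 1.5248 w 0.0004
```

>>> jog_arm(
  moves=[0,-0.02,0,0,0,0.02,-0.03,-0.04,0,0,0.06,-0.03,-0.07,0,0,0.1,-0.01,-0.07,0,0,0.14,0.03,-0.07,0,0,0.168,0.07,-0.06,0,0,0.17,0.091,-0.03,0,0,0.17,0.091,0.01,0,0,0.17,0.091,0.031,0,0,0.17,0.091,0.031,0,0],
)

```text
time: 6.3
ee_pos: [0.5843, 0.1744, 0.0298]
eef_rot: [0.723, 0.691, -0.002, -0.002]
ft_force: [-1.1, -0.3, -0.5]
width: 0.0005
grip_force: 0.0
```

```bash
python3 -c "
from h import *
st()"
```

```text
t 6.3 caddy [-0.0007  0.173 ] z 0.0298 theta 1.525 w 0.0005
```

>>> jog_arm(
  moves=[-0.012,0,0,0,0,-0.02,0,0,0,0,-0.024,0,-0.005,0,0,-0.029,0,-0.011,0,0,-0.034,0,-0.016,0,0,-0.04,0,-0.02,0,0,-0.047,0,-0.024,0,0,-0.055,0,-0.027,0,0,-0.062,0,-0.028,0,0,-0.067,0,-0.028,0,0,-0.07,0,-0.028,0,0],
)

```text
time: 7.4
ee_pos: [0.583, 0.1105, 0.0619]
eef_rot: [0.722, 0.692, 0.004, -0.002]
ft_force: [5.4, 24.9, -7.2]
width: 0.0002
grip_force: 12.6
```

```bash
python3 -c "
from h import *
st((.078,.040,.082))"
```

```text
t 7.4 caddy [0.001  0.1091] z 0.0619 theta 1.5282 w 0.0002
shift [-0.0692  0.0768 -0.0206]
```

>>> jog_arm(
  moves=[0.02,0,0,0,0,0.02,0,-0.05,0,0,0,0.02,-0.095,0,0.05,-0.03,0.05,-0.098,0,0.05,-0.06,0.077,-0.098,0,0.05,-0.069,0.077,-0.098,0,0.05,-0.069,0.077,-0.098,0,0.05],
)

```text
time: 8.1
ee_pos: [0.6564, 0.0295, 0.1584]
eef_rot: [0.725, 0.689, -0.001, -0.0]
ft_force: [-0.9, 0.2, -0.6]
width: 0.0324
grip_force: 0.0
```

Run:
```python
from h import *
st((.078,.040,.0785))
c=r.camera("wrist"); cv2.imwrite("pics/w1.png",c["img"][:,:,::-1])
for l in (-.04,.04): print(px(c,np.r_[P0+CR@[.078,l],.086]))
```

```text
t 8.1 caddy [0.078  0.0315] z 0.1584 theta 1.5208 w 0.0324
shift [0.0086 0.0001 0.0799]
[281.83060794 314.79912738]
[281.57321176 215.7936356 ]
```

View pics/w1.png

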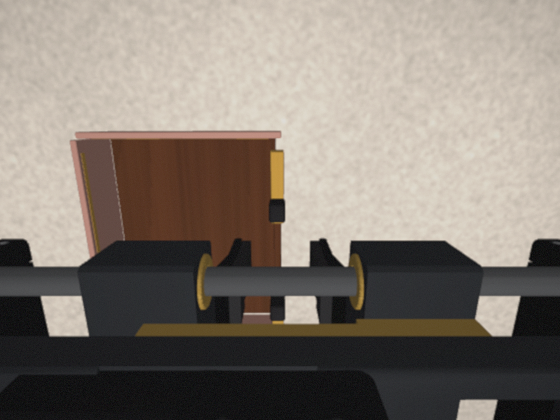

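The wrist view shows the left wall upright (top edge at v≈134, u 77–280). The left knob top is near (277,207), slightly off my prediction, so I'll check the caddy pose.

Run:
```python
from h import *
c=r.camera("wrist"); print(np.array(c["pose"]).round(3).tolist())
for n,p in (("LW f",(-.078,.0945,.057)),("LW b",(.078,.0945,.057)),("bar end",(.078,.082,.065)),("knob in",(.078,.033,.086)),("knob out",(.078,.047,.086)),("knob out bottom",(.078,.047,.065)),("knob in bottom",(.078,.033,.065)),("front top L",(-.0815,.091,.057))): print(n,px(c,np.r_[P0+CR@p[:2],p[2]]).round(1))
im=c["img"].astype(int)
print("col277",im[125:225:3,277].sum(1).tolist()); print("row 208",im[208,262:296].sum(1).tolist()); print("row 175",im[175,262:296].tolist()[::2])
```

```text
[[0.999, -0.045, -0.015, 0.659], [-0.047, -0.965, -0.258, 0.102], [-0.003, 0.259, -0.966, 0.299], [0.0, 0.0, 0.0, 1.0]]
LW f [ 76.8 139.3]
LW b [282.3 139.1]
bar end [282.3 156.7]
knob in [282.4 228.4]
knob out [282.4 209.5]
knob out bottom [282.3 202.5]
knob in bottom [282.3 219.9]
front top L [ 73. 144.]
col277 [619, 630, 629, 309, 465, 445, 629, 647, 647, 510, 321, 412, 408, 411, 419, 411, 417, 413, 409, 415, 414, 412, 415, 412, 416, 421, 61, 74, 100, 109, 114, 115, 114, 131]
row 208 [170, 175, 175, 168, 168, 186, 177, 142, 93, 83, 79, 84, 89, 76, 87, 82, 88, 94, 85, 94, 77, 84, 83, 214, 494, 628, 624, 620, 621, 630, 629, 626, 621, 619]
row 175 [[86, 52, 36], [84, 50, 33], [85, 51, 36], [88, 53, 36], [88, 57, 36], [178, 138, 65], [195, 152, 67], [194, 150, 66], [195, 150, 69], [195, 150, 68], [195, 151, 65], [191, 164, 127], [220, 214, 200], [221, 215, 201], [220, 213, 200], [217, 207, 193], [213, 203, 190]]
```

>>> jog_arm(
  moves=[0.009,-0.002,0.03,0,0.045,0.009,-0.002,0.06,0,0.045,0.009,-0.002,0.08,0,0.045,0.009,-0.002,0.08,0,0.045,0.009,-0.002,0.08,0,0,0.009,-0.002,0.08,0,0,0.009,-0.002,0.08,0,0,0.009,-0.002,0.08,0,0],
  squeeze=20,
)

```text
time: 9.0
ee_pos: [0.6555, 0.0419, 0.0806]
eef_rot: [0.723, 0.691, 0.001, 0.001]
ft_force: [0.3, -1.1, 0.6]
width: 0.0208
grip_force: 0.0
```

```bash
python3 -c "
from h import *
st()"
```

```text
t 9.0 caddy [0.0766 0.0438] z 0.0806 theta 1.5247 w 0.0208
```

Still closing; continue to close, then lift.

>>> jog_arm(
  moves=[0,0,0.002,0,0,0,0,0.002,0,0,0,0,0.002,0,0,0,0,0.002,0,0],
  squeeze=20,
)

```text
time: 9.4
ee_pos: [0.6547, 0.0419, 0.078]
eef_rot: [0.723, 0.691, -0.0, -0.0]
ft_force: [-4.8, -0.8, 5.5]
width: 0.0119
grip_force: 20.0
```

>>> jog_arm(
  moves=[0,0,-0.005,0,0,0,0,-0.01,0,0,0,0,-0.015,0,0,0,0,-0.018,0,0,0,0,-0.018,0,0],
)

```text
time: 9.9
ee_pos: [0.6547, 0.0418, 0.0959]
eef_rot: [0.723, 0.691, -0.0, -0.0]
ft_force: [-3.0, 0.7, -0.6]
width: 0.0115
grip_force: 20.0
```

```bash
python3 -c "
from h import *
st()"
```

```text
t 9.9 caddy [0.0758 0.0437] z 0.0959 theta 1.5248 w 0.0115
```

>>> jog_arm(
  moves=[0.006,0,0,0,0,0.012,0,0,0,0,0.018,0,0,0,0,0.024,0,0,0,0,0.028,0,0,0,0,0.03,0,0,0,0,0.03,0,0,0,0],
)

```text
time: 10.6
ee_pos: [0.6561, 0.0695, 0.095]
eef_rot: [0.724, 0.69, -0.002, 0.001]
ft_force: [-5.8, -7.0, -1.0]
width: 0.0113
grip_force: 20.0
```

```bash
python3 -c "
from h import *
st()"
```

```text
t 10.6 caddy [0.0759 0.0714] z 0.095 theta 1.5232 w 0.0113
```

>>> jog_arm(
  moves=[0,0,0.005,0,0,0,0,0.01,0,0,0,0,0.015,0,0,0,0,0.018,0,0,0,0,0.018,0,0],
)

```text
time: 11.1
ee_pos: [0.6561, 0.0694, 0.078]
eef_rot: [0.724, 0.69, -0.002, 0.001]
ft_force: [-9.9, -7.6, 8.0]
width: 0.0116
grip_force: 20.0
```

```bash
python3 -c "
from h import *
st()"
```

```text
t 11.1 caddy [0.0759 0.0714] z 0.078 theta 1.523 w 0.0116
```

>>> jog_arm(
  moves=[0,0,0,0,0.045,0,0,0,0,0.045,0,0,0,0,0.045,0,0,0,0,0.045,0,0,0,0,0.045],
)

```text
time: 11.6
ee_pos: [0.6566, 0.072, 0.0776]
eef_rot: [0.723, 0.691, 0.0, 0.0]
ft_force: [0.9, 1.1, -0.5]
width: 0.0412
grip_force: 0.0
```

```bash
python3 -c "
from h import *
st((.076,-.041,.16))"
```

```text
t 11.6 caddy [0.0763 0.074 ] z 0.0776 theta 1.525 w 0.0412
shift [-0.115  -0.0003 -0.0824]
```

>>> jog_arm(
  moves=[0,0,-0.04,0,0.045,0,0,-0.07,0,0.045,-0.04,0,-0.082,0,0.045,-0.08,0,-0.082,0,0.045,-0.11,0,-0.082,0,0.045,-0.114,0,-0.082,0,0.045,-0.114,0,-0.05,0,0.045,-0.114,0,-0.02,0,0.045,-0.114,0,-0.001,0,0.045,-0.114,0,-0.001,0,0.045],
)

```text
time: 12.6
ee_pos: [0.6494, -0.0414, 0.0756]
eef_rot: [0.723, 0.691, -0.001, -0.002]
ft_force: [0.4, 0.1, 0.7]
width: 0.0452
grip_force: 0.0
```

Run:
```python
from h import *
st((.0755,-.04,.078))
c=r.camera("wrist"); cv2.imwrite("pics/w2.png",c["img"][:,:,::-1])
```

```text
t 12.6 caddy [ 0.0743 -0.0396] z 0.0756 theta 1.5258 w 0.0452
shift [-0.0004  0.0011 -0.0024]
```

View pics/w2.png

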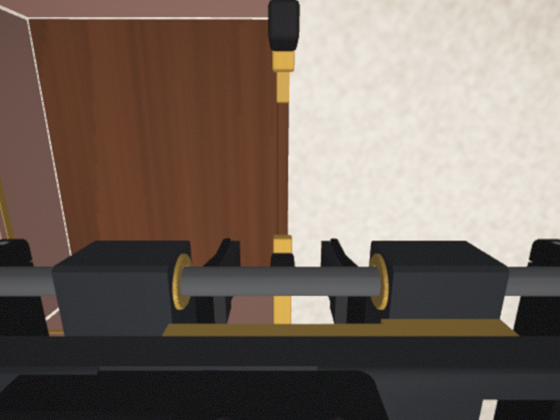

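The jaws straddle the right knob (about (283,265)), and the left catch is slid outward (knob at (283,25)). Next I grip and lift.

>>> jog_arm(
  moves=[0,0.001,-0.002,0,0,0,0.001,-0.002,0,0,0,0.001,-0.002,0,0,0,0.001,-0.002,0,0,0,0.001,-0.002,0,0,0,0.001,-0.002,0,0,0,0.001,-0.002,0,0],
  squeeze=20,
)

```text
time: 13.35
ee_pos: [0.6508, -0.042, 0.0809]
eef_rot: [0.723, 0.691, -0.001, -0.001]
ft_force: [-9.0, 0.8, 9.2]
width: 0.0117
grip_force: 20.0
```

>>> jog_arm(
  moves=[0,0,-0.005,0,0,0,0,-0.01,0,0,0,0,-0.015,0,0,0,0,-0.018,0,0,0,0,-0.018,0,0],
)

```text
time: 13.85
ee_pos: [0.6509, -0.0421, 0.0984]
eef_rot: [0.723, 0.691, -0.001, -0.001]
ft_force: [-6.9, -0.0, -0.3]
width: 0.012
grip_force: 20.0
```

>>> jog_arm(
  moves=[-0.006,0,0,0,0,-0.012,0,0,0,0,-0.018,0,0,0,0,-0.024,0,0,0,0,-0.028,0,0,0,0,-0.03,0,0,0,0,-0.03,0,0,0,0],
)

```text
time: 14.55
ee_pos: [0.6495, -0.0703, 0.098]
eef_rot: [0.723, 0.691, -0.0, -0.002]
ft_force: [-5.8, 4.4, -0.8]
width: 0.0121
grip_force: 20.0
```

Moved 28 mm, onto the stop. Lower and release.

>>> jog_arm(
  moves=[0,0,0.005,0,0,0,0,0.01,0,0,0,0,0.015,0,0,0,0,0.018,0,0,0,0,0.018,0,0],
)

```text
time: 15.05
ee_pos: [0.6495, -0.0702, 0.0809]
eef_rot: [0.723, 0.691, -0.0, -0.002]
ft_force: [-9.8, 4.9, 7.3]
width: 0.0119
grip_force: 20.0
```

>>> jog_arm(
  moves=[0,0,0,0,0.045,0,0,0,0,0.045,0,0,0,0,0.045,0,0,0,0,0.045,0,0,-0.04,0,0.06,0,0,-0.08,0,0.075,0,-0.05,-0.12,0,0.08,0,-0.1,-0.14,0,0.08,-0.04,-0.13,-0.14,0,0.08,-0.09,-0.15,-0.14,0,0.08,-0.13,-0.17,-0.14,0,0.08,-0.16,-0.2,-0.14,0,0.08],
)

```text
time: 16.25
ee_pos: [0.4433, -0.2246, 0.221]
eef_rot: [0.723, 0.69, 0.0, 0.001]
ft_force: [0.2, -0.8, -0.1]
width: 0.0801
grip_force: 0.0
```

Run:
```python
from h import *
for n in ("top","scene","wrist"):
    c=r.camera(n); cv2.imwrite(f"pics/{n}1.png",c["img"][:,:,::-1])
    if n=="top":
        im=c["img"];a=cv2.resize(im[165:260,225:350,::-1],None,fx=4,fy=4,interpolation=cv2.INTER_CUBIC)
        hsv=cv2.cvtColor(im,cv2.COLOR_RGB2HSV); m=np.zeros(im.shape[:2],np.uint8); m[235:275,345:400]=(hsv[235:275,345:400,1]>110); p=cv2.findNonZero(m); print(len(p),p.mean((0,1)),w(c,*p.mean((0,1)),.04))
    if n=="scene": b=cv2.resize(im2:=c["img"][170:270,200:350,::-1],None,fx=4,fy=4,interpolation=cv2.INTER_CUBIC)
h=max(a.shape[0],b.shape[0]); 
cv2.imwrite("pics/ab.png",cv2.resize(np.hstack([cv2.copyMakeBorder(x,0,h-x.shape[0],0,0,0) for x in (a,b)]),None,fx=.72,fy=.72,interpolation=cv2.INTER_AREA))
st()
```

```text
80 [366.6125 251.    ] [ 0.42948016 -0.22022636  0.04      ]
t 16.4 caddy [-0.1243 -0.233 ] z 0.2208 theta 1.5184 w 0.0799
```

View pics/ab.png

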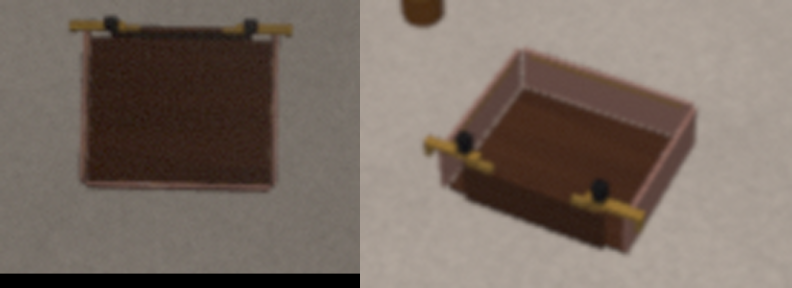

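View pics/wrist1.png

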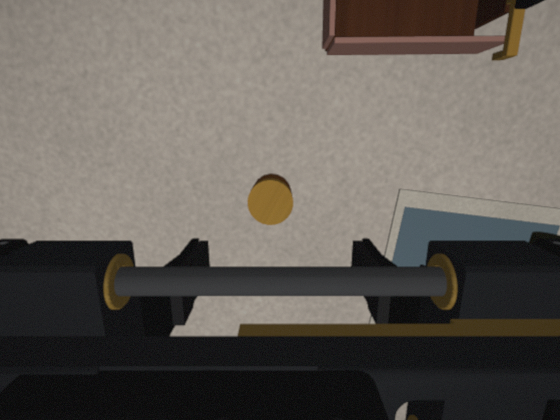

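All walls are up and both catches are out and dropped. The jar lid is at (271,200) in the wrist view.

Run:
```python
from h import *
c=r.camera("wrist"); q=w(c,271,200,.052); l=CR.T@(q[:2]-P0); print(q,l); st((l[0],l[1],.12))
```

```text
[ 0.43166261 -0.22762937  0.052     ] [-0.13461925 -0.23568352]
t 16.4 caddy [-0.1228 -0.2308] z 0.2209 theta 1.5221 w 0.0801
shift [-0.0049 -0.0118  0.1009]
```

>>> jog_arm(
  moves=[-0.004,-0.011,0.04,0,0.08,-0.004,-0.011,0.08,0,0.08,-0.004,-0.011,0.12,0,0.08,-0.004,-0.011,0.16,0,0.08,-0.004,-0.011,0.182,0,0.08,-0.004,-0.011,0.182,0,0.08,-0.004,-0.011,0.182,0,0.03,-0.004,-0.011,0.182,0,0.03,-0.004,-0.011,0.182,0,0.03,-0.004,-0.011,0.182,0,0.03,-0.004,-0.011,0.182,0,0.03,-0.004,-0.011,0.182,0,0.03],
  squeeze=30,
)

```text
time: 17.65
ee_pos: [0.4328, -0.226, 0.039]
eef_rot: [0.723, 0.691, -0.0, 0.0]
ft_force: [-3.3, -0.0, 6.2]
width: 0.0454
grip_force: 30.0
```

>>> jog_arm(
  moves=[0,0,-0.02,0,0.03,0,0,-0.06,0,0.03,0,0,-0.1,0,0.03,0,0,-0.11,0,0.03],
)

```text
time: 18.05
ee_pos: [0.4349, -0.2264, 0.1526]
eef_rot: [0.723, 0.691, 0.001, 0.003]
ft_force: [0.7, 0.3, -1.5]
width: 0.045
grip_force: 30.0
```

Run:
```python
from h import *
st((-.015,-.045,.15))
c=r.camera("wrist"); cv2.imwrite("pics/w3.png",c["img"][:,:,::-1])
```

```text
t 18.1 caddy [-0.1314 -0.2343] z 0.1526 theta 1.5249 w 0.045
shift [0.1893 0.1165 0.0026]
```

>>> jog_arm(
  moves=[0.03,0.02,0,0,0.03,0.07,0.043,0,0,0.03,0.11,0.067,0,0,0.03,0.15,0.092,0,0,0.03,0.18,0.11,0,0,0.03,0.189,0.1165,0,0,0.03,0.189,0.1165,0,0,0.03],
  squeeze=30,
)

```text
time: 18.8
ee_pos: [0.558, -0.0404, 0.147]
eef_rot: [0.722, 0.692, -0.0, -0.001]
ft_force: [-0.2, -1.2, -1.4]
width: 0.0453
grip_force: 30.0
```

Run:
```python
from h import *
st((-.015,-.045,.045))
```

```text
t 18.8 caddy [-0.0171 -0.0428] z 0.147 theta 1.5279 w 0.0453
shift [-0.0023  0.0023  0.102 ]
```

>>> jog_arm(
  moves=[-0.002,0.001,0.03,0,0.03,-0.002,0.001,0.06,0,0.03,-0.002,0.001,0.08,0,0.03,-0.002,0.001,0.092,0,0.03,-0.002,0.001,0.098,0,0.03,-0.002,0.001,0.101,0,0.03,-0.002,0.001,0.101,0,0.03],
  squeeze=30,
)

```text
time: 19.5
ee_pos: [0.5592, -0.0447, 0.0479]
eef_rot: [0.723, 0.691, 0.0, 0.0]
ft_force: [-0.5, -0.7, -0.6]
width: 0.0453
grip_force: 30.0
```

Run:
```python
from h import *
st()
```

```text
t 19.5 caddy [-0.0156 -0.047 ] z 0.0479 theta 1.5245 w 0.0453
```

>>> jog_arm(
  moves=[0,0,0.0015,0,0.03,0,0,0.003,0,0.03,0,0,0.003,0,0.03],
)

```text
time: 19.8
ee_pos: [0.5595, -0.0444, 0.0451]
eef_rot: [0.723, 0.691, 0.0, 0.001]
ft_force: [0.8, 0.4, -0.6]
width: 0.0454
grip_force: 30.0
```

>>> jog_arm(
  moves=[0,0,0,0,0.058,0,0,0,0,0.058,0,0,0,0,0.058,0,0,-0.02,0,0.058,0,0,-0.06,0,0.058,0,0,-0.11,0,0.058,0,0,-0.16,0,0.07],
)

```text
time: 20.5
ee_pos: [0.5584, -0.0442, 0.2062]
eef_rot: [0.723, 0.691, -0.0, -0.0]
ft_force: [2.0, -0.6, 0.5]
width: 0.061
grip_force: 0.0
```

Run:
```python
from h import *
c=r.camera("top"); im=c["img"]; m=np.zeros(im.shape[:2],np.uint8); m[220:285,130:225]=(im[220:285,130:225,2]>im[220:285,130:225,0]*1.5)
p=cv2.findNonZero(m); rc=cv2.minAreaRect(p); print(len(p),rc); t=w(c,*p.mean((0,1)),.045); print(t)
b=np.array([w(c,*q,.045)[:2] for q in cv2.boxPoints(rc)]); e=b[1:]-b[:-1]; print([(np.linalg.norm(x).round(4),np.arctan2(x[1],x[0]).round(3)) for x in e])
l=CR.T@(t[:2]-P0); st((l[0],l[1],.21))
```

```text
290 ((173.42453002929688, 251.26414489746094), (14.97230052947998, 19.505197525024414), 15.945395469665527)
[0.44310631 0.32710371 0.045     ]
[(np.float64(0.0548), np.float64(-0.284)), (np.float64(0.0428), np.float64(-1.873)), (np.float64(0.0547), np.float64(2.855))]
t 20.6 caddy [-0.0129 -0.0459] z 0.2151 theta 1.5254 w 0.0632
shift [ 0.365  -0.1356  0.0034]
```

>>> jog_arm(
  moves=[0.045,-0.017,0,0.03,0.085,0.09,-0.034,0,0.06,0.085,0.135,-0.051,0,0.09,0.085,0.18,-0.067,0,0.12,0.085,0.225,-0.084,0,0.15,0.085,0.27,-0.1,0,0.18,0.085,0.31,-0.117,0,0.21,0.085,0.34,-0.13,0,0.22,0.085,0.36,-0.135,0,0.225,0.085,0.36,-0.135,0,0.225,0.085],
)

```text
time: 21.55
ee_pos: [0.4388, 0.3247, 0.2047]
eef_rot: [0.795, 0.607, 0.0, -0.001]
ft_force: [-0.4, -0.2, 0.6]
width: 0.0852
grip_force: 0.0
```

Run:
```python
from h import *
c=r.camera("wrist"); im=c["img"]; cv2.imwrite("pics/w4.png",im[:,:,::-1]); st()
m=((im[...,2]>im[...,0]*1.6+10)).astype(np.uint8); m=cv2.morphologyEx(m,cv2.MORPH_CLOSE,np.ones((9,9))); n,L,S,C=cv2.connectedComponentsWithStats(m); k=1+S[1:,4].argmax(); print(S[k],C[k])
```

```text
t 21.6 caddy [-0.1518  0.3145] z 0.2045 theta 1.3027 w 0.0849
[ 255  169   58   43 2358] [283.26590331 190.08608991]
```

View pics/w4.png

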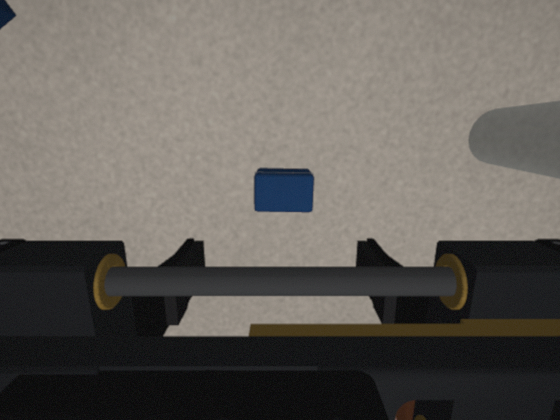

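The tin's top face is centred at (284,192), aligned with the jaws to within about 1°.

Run:
```python
from h import *
c=r.camera("wrist"); q=w(c,283.5,192.5,.05); l=CR.T@(q[:2]-P0); print(q); st((l[0],l[1],.039))
```

```text
[0.44431353 0.32992964 0.05      ]
t 21.6 caddy [-0.151   0.3132] z 0.2043 theta 1.3007 w 0.0852
shift [0.0093 0.0013 0.1653]
```

>>> jog_arm(
  moves=[0.007,0.001,0.04,0,0.085,0.007,0.001,0.08,0,0.085,0.007,0.001,0.12,0,0.085,0.007,0.001,0.15,0,0.085,0.007,0.001,0.165,0,0.085,0.007,0.001,0.165,0,0.085,0.007,0.001,0.165,0,0.04,0.007,0.001,0.165,0,0.04,0.007,0.001,0.165,0,0.04,0.007,0.001,0.165,0,0.04,0.007,0.001,0.165,0,0.04],
  squeeze=30,
)

```text
time: 22.75
ee_pos: [0.4438, 0.3282, 0.0402]
eef_rot: [0.796, 0.605, 0.0, 0.0]
ft_force: [-0.7, -1.3, 5.2]
width: 0.0576
grip_force: 30.0
```

>>> jog_arm(
  moves=[0,0,-0.02,0,0.04,0,0,-0.06,0,0.04,0,0,-0.1,0,0.04,0,0,-0.11,0,0.04],
)

```text
time: 23.15
ee_pos: [0.4446, 0.3294, 0.1536]
eef_rot: [0.796, 0.605, 0.003, 0.0]
ft_force: [-0.3, 0.9, -1.4]
width: 0.0582
grip_force: 30.0
```

Run:
```python
from h import *
st((-.012,.045,.15))
```

```text
t 23.1 caddy [-0.1474  0.3214] z 0.1536 theta 1.3002 w 0.0582
shift [-0.2393  0.1935  0.0033]
```

>>> jog_arm(
  moves=[-0.03,0.024,0,-0.03,0.04,-0.07,0.055,0,-0.07,0.04,-0.11,0.086,0,-0.11,0.04,-0.15,0.118,0,-0.15,0.04,-0.19,0.149,0,-0.19,0.04,-0.22,0.173,0,-0.21,0.04,-0.238,0.188,0,-0.225,0.04,-0.238,0.188,0,-0.225,0.04,-0.238,0.188,0,-0.225,0.04],
  squeeze=30,
)

```text
time: 24.05
ee_pos: [0.5605, 0.0481, 0.1488]
eef_rot: [0.724, 0.69, -0.0, -0.001]
ft_force: [-1.3, 0.8, -2.3]
width: 0.058
grip_force: 30.0
```

Run:
```python
from h import *
st((-.018,.045,.045))
```

```text
t 24.1 caddy [-0.0187  0.0457] z 0.1488 theta 1.5238 w 0.058
shift [-0.0008  0.0008  0.1037]
```

>>> jog_arm(
  moves=[0,0,0.03,0,0.04,0,0,0.06,0,0.04,0,0,0.08,0,0.04,0,0,0.092,0,0.04,0,0,0.098,0,0.04,0,0,0.101,0,0.04,0,0,0.101,0,0.04],
  squeeze=30,
)

```text
time: 24.75
ee_pos: [0.5612, 0.0487, 0.049]
eef_rot: [0.723, 0.691, 0.0, 0.0]
ft_force: [0.6, 0.7, -2.0]
width: 0.0579
grip_force: 30.0
```

Run:
```python
from h import *
st()
```

```text
t 24.8 caddy [-0.0179  0.0463] z 0.049 theta 1.5251 w 0.0579
```

>>> jog_arm(
  moves=[0,0,0.0015,0,0.04,0,0,0.003,0,0.04,0,0,0.003,0,0.04],
)

```text
time: 25.05
ee_pos: [0.5614, 0.0483, 0.0463]
eef_rot: [0.723, 0.691, 0.0, 0.0]
ft_force: [-1.1, -0.3, 2.5]
width: 0.0581
grip_force: 30.0
```

>>> jog_arm(
  moves=[0,0,0,0,0.066,0,0,0,0,0.066,0,0,0,0,0.066,0,0,-0.02,0,0.066,0,0,-0.06,0,0.066,0,0,-0.11,0,0.066,0,-0.05,-0.15,0,0.066,0,-0.1,-0.18,0,0.066,0,-0.15,-0.18,0,0.066,0,-0.15,-0.18,0,0.066],
)

```text
time: 26.05
ee_pos: [0.4088, 0.0557, 0.2262]
eef_rot: [0.723, 0.691, -0.0, 0.001]
ft_force: [-0.6, -0.8, -0.1]
width: 0.0661
grip_force: 0.0
```

Run:
```python
from h import *
a=r.camera("top")["img"]; b=r.camera("scene")["img"]
A=cv2.resize(a[130:270,130:410,::-1],(800,400),interpolation=cv2.INTER_CUBIC); cv2.imwrite("pics/fa.png",A)
cv2.imwrite("pics/fb.png",cv2.resize(b[170:270,200:350,::-1],None,fx=5,fy=5,interpolation=cv2.INTER_CUBIC)); st()
```

```text
t 26.1 caddy [-0.1698  0.0457] z 0.2263 theta 1.5247 w 0.0661
```

View pics/fa.png

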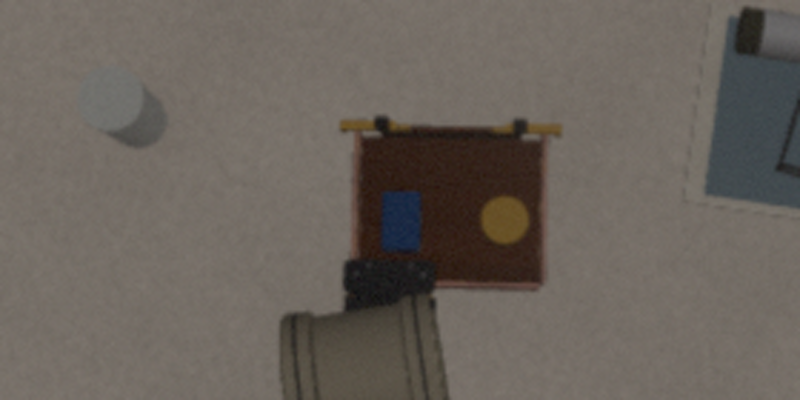

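View pics/fb.png

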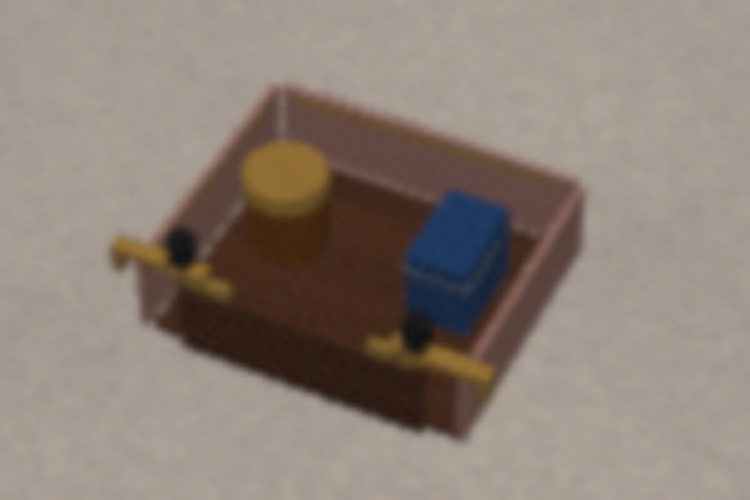

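The pictures show the tin at (400,220) and the jar at (505,220) standing on the caddy floor. All walls are upright, both catches are locked, and no other items are on the table.

```bash
python3 -c "
from bench import r
print(r.close_job())"
```

```text
the job is handed in; nothing more can be done
None
```

I handed the job in at about 26 s: all three caddy walls are up, both catches are locked, and the only two items on the table, the domino tin and the candle jar, stand on the caddy floor; the glass and spectacles were not touched.

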